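Start up the frame-polishing bench

TASK

Start up the spectacle-polishing bench with the fingertips: first tip the dust extractor's paddle over to on by pushing its raised orange half fully down, then push the white latching key on the blue supply unit fully home, and last press the green key on the pale-yellow cordless pendant fully down, keep it down for about a second and a half, and let it come up again. Use the pendant where it lies, without picking it up or shoving it about; do not press the black key or the red key, and leave the glasses, the bottle and the jar alone.

Things in the scene. Friction and masses are not known exactly. Their poses are not given: they have to be found in the camera images.
- extractor: Fixed grey dust extractor box standing on the bench, 200 (its x) x 170 (its y) x 130 mm high; origin at the centre of its underside. Its paddle switch sits in the middle of its top, the paddle's length along the extractor's x axis. It may stand on the left or on the right.
- paddle (a joint): Paddle (rocker) on top of the extractor: plate 90 (along the extractor's x) x 46 x 10 mm, pivoting about its middle 150 mm above the bench. 0 = off (orange half, on the extractor's -x side, raised 0.18 rad), 0.36 rad = fully on (orange half down 0.18 rad). Friction of 0.08 N m (2 to 4 N at the fingers) keeps it where it is left.
- paddle_press (a point): Point on the upper face of the paddle's orange half, on its centre line, 32 mm from the pivot and 13 mm from the end; moves with the paddle, about 161 mm above the bench when off, 149 mm when fully on (11 mm of downward travel).
- supply: Fixed blue supply unit on the bench, 160 (its x) x 190 (its y) x 85 mm high; origin at the centre of its underside. Two round latching keys, white and black, stand side by side on its top, about 90 mm apart; either may be on the left. A 12 mm tall black dial and two tiny lamps sit along its far (+x) edge, 60 mm or more from the keys.
- white_key (a joint): White latching key, 30 mm in diameter, in an aluminium collar 46 mm across and 10 mm high. 0 = up, 0.008 m = fully home; moves straight down against friction of about 3.5 N and stays where it is left.
- white_key_top (a point): Centre of the white key's upper face, 107 mm above the bench when up, 99 mm when fully home.
- black_key (a joint): Black latching key, same build as the white one: not to be pressed. Value in m, 0 = up.
- black_key_top (a point): Centre of the black key's upper face.
- pendant: Loose pale-yellow cordless pendant lying on the bench at any yaw, 136 (its x) x 62 (its y) x 30 mm high, about 0.55 kg; origin at the centre of its underside. Green start key at +33 mm and red stop key at -33 mm along its x axis.
- start_key (a joint): Green start key of the pendant, 26 mm in diameter, in a black collar 42 mm across. 0 = up, 0.006 m = fully down; spring return, 1.5 N at first and 5 N fully down.
- start_key_top (a point): Centre of the green key's upper face, about 52 mm above the bench when up, 46 mm when down.
- stop_key (a joint): Red stop key of the pendant, same build as the green one: not to be pressed. Value in m, 0 = up.
- stop_key_top (a point): Centre of the red key's upper face.
- glasses: Loose amber spectacle frame without lenses, folded and lying flat, about 140 (its y) x 45 (its x) x 10 mm; origin at its middle on the bench. Leave alone.
- bottle: Loose green bottle, 52 mm in diameter, 120 mm tall, upright; origin at the centre of its underside. Leave alone.
- jar: Loose clear jar with orange cap, 68 mm in diameter, 75 mm tall, upright; origin at the centre of its underside. Leave alone.

How it is judged (in metres and radians):
On the way, in this order (a step that is already met when the one before it is completed fails the run):
1. the extractor's paddle is tipped to on (value of joint paddle above 0.3 rad), for 0.1 s.
2. the white key is pushed home (value of joint white_key above 0.006 m), for 0.1 s.
3. the green key is held down for a second (value of joint start_key above 0.0045 m), for 1 s.
At the end, for the whole second after the job is handed in: Paddle tipped to on (above 0.30 of 0.36 rad), white key home (at least 6 of 8 mm) with the black key still up, green and red keys up; pendant flat and at rest on the bench within 30 mm of where it lay; glasses, bottle and jar within 20 mm of where they were and not tipped (value of joint paddle above 0.3 rad and value of joint white_key above 0.006 m and value of joint each of start_key, stop_key below 0.001 m and value of joint black_key below 0.0025 m and height (world z) of pendant below 0.004 m and angle between pendant's own z axis and vertical below 0.05 rad and distance of pendant from where it was at the start of the episode below 0.03 m and linear speed of pendant below 0.01 m/s and distance of each of glasses, bottle, jar from where it was at the start of the episode below 0.02 m and angle between each of glasses, bottle, jar's own z axis and vertical below 0.15 rad); the robot touches nothing.
It fails at once if the white key is pushed before the paddle is on (value of joint white_key above 0.003 m and value of joint paddle below 0.27 rad).
It fails at once if the green key is pressed before the paddle is on and the white key is home (value of joint start_key above 0.002 m and (value of joint white_key below 0.005 m or value of joint paddle below 0.27 rad)).
It fails at once if the black key or the red key is pressed (value of joint black_key above 0.0025 m or value of joint stop_key above 0.002 m).
It fails at once if the pendant is lifted, tipped or shoved (height (world z) of pendant above 0.012 m or angle between pendant's own z axis and vertical above 0.2 rad or distance of pendant from where it was at the start of the episode above 0.03 m).
It fails at once if the glasses, bottle or jar are disturbed (distance of any of glasses, bottle, jar from where it was at the start of the episode above 0.02 m).
It also fails if it takes over 51 s, if anything falls off the work surface, if the arm or the gripper's body presses on something with over 40 N, if the wrist force passes 120 N, or if a joint passes its speed limit or range.

ROBOT

A 6-joint arm with a two-finger parallel gripper is mounted at the origin on the work surface. World frame = base frame: x ahead of the robot, y to its left, z up, the work surface at z = 0. Lengths are in mm, angles in rad, forces in N, time in s.
With the tool pointing down it reaches from about 275 to 975 mm from the base axis. Payload 8.4 kg.
Tool frame: the origin (TCP) lies at the centre of the arm's flange, where the gripper is bolted on; the fingertips stand 190 mm ahead of it and the grasp point (between the pads) lies 171 mm ahead of it; z points along the fingers, y is the line along which they close (so a half turn about z gives the same grasp; the last joint's range is limited). The gripper opens to 92 mm and grips with 3 to 60 N. Pads are 20 mm wide; open, the fingers measure 128 mm over their backs; the gripper's body (75 mm by 189 mm) begins 69 mm behind the grasp point.
Start: joints at [1.177, 0.353, 1.633, -0, 1.155, -0.002], TCP at [238.657, 577.644, 404.683] pointing down, gripper open.
Joint ranges: [-2.63, 2.63], [-0.92, 2.1], [0.06, 2.66], [-1.3, 4.44], [0, 2.69], [-3.02, 3.02]. Speed limits (rad/s): [2.22, 2.22, 2.79, 3.14, 3.14, 3.14].

INTERFACE

Orientations are given as a unit quaternion [x, y, z, w].
In Python, from rig import * gives the robot as it stands.
- The arm moves only by the tool apply_moves, never from a script. Its argument "targets" is text: rows parted by semicolons, each of 6 numbers parted by spaces: the shift along the tool's x, y, z scaled (see below), then the turn, a rotation vector about the tool's x, y, z scaled (see below). A call has exactly 8 rows; each row shifts and turns the commanded pose from where the row before left it, along the tool's axes as they then stand; what a row does not reach is not made up. The controller multiplies each number of a shift by 20 mm and each number of a turn by 360 degrees. A row lasts 1/10 s, in which the tool goes at most 50 mm and 8.59 degrees, less where a joint would pass 70% of its speed; a pose out of reach is approached as far as the arm can. A call with a number of a shift or a turn outside -1 to 1 is refused whole. A call with a gripper value outside its range is refused whole. "gripper" is the opening, from 0 (shut) to 1 (fully open), set as the call begins (left out, the last holds). The fingers move at their own pace and stop on an object; the grip force is fixed at half the most. Time passes only in rows, so rows that do not move let the fingers close, or fill a call up. It gives the time, the measured TCP pose, the force, the opening and the grip force at its end, in the units of the state.
- read_state(): the state, without advancing time (a new reading comes with each control period).
- camera(name): name is "scene" or "top" or "wrist"; returns a dict with "pixels" (400x640x3 uint8, red, green, blue), "z_map" (400x640 float32, mm along the optical axis (not along the pixel's ray), 0 where there is no reading), "fx", "fy", "cx", "cy" (pixels), "world_from_camera" (4x4, takes a point from camera to world coordinates); the wrist camera has in their place "T_tool_cam" (4x4, takes a point from camera to tool coordinates, whose origin is the TCP and whose axes are the flange's). Camera axes: x right, y up, looking along -z (the intrinsics and any distortion apply to the point x, -y, -z); pixel columns grow to the right and rows downward; lengths in mm; the calibration is good to about 2 mm. A picture is of the moment at which its call begins: read the wrist's pose just before it.
- close_job(): hands the job in; it is judged then, once.
The state is a dict: "clock": time; "joint_pos": joint angles; "qd": joint speeds; "joint_torque": joint torques, N m; "tool_pos": TCP position; "orientation": TCP orientation; "ft_force": force on the tool from outside, world axes, zero at the start; "wrist_torque": the same for the moment, N m; "finger_gap": opening from 0.0 (shut) to 1.0 (fully open); "gripper_force": force on a finger pad.
Only numpy, scipy, OpenCV 4.12 (cv2) and the standard library are available. Lean on these libraries where they do the work, as an engineer would, in place of code of your own. Each camera call takes 0.05 s, during which the arm holds its last target. There are 200 camera calls.

## Working session

There is one attempt and no reset: what is moved stays moved. The work goes in short steps, Python scripts to look and compute and a tool call to move; the robot and the scene stay as the last step left them, time stands still between calls to the robot, and variables do not carry over. Pictures are saved under pics/ and viewed, at most 10 in all, crops included, and the job is handed in when it is done.

Besides the shell and the picture viewer there is one more tool, called after "Request:" by a JSON object that holds its "fn" and its "kwargs". apply_moves: Moves the arm, as the interface text tells. Its arguments: {"type":"object","properties":{"targets":{"type":"string"},"gripper":{"type":"number"}},"required":["targets"]}

```bash
mkdir -p pics
cat > h.py <<'E'
from rig import *
import numpy as np, cv2
def snap(n,f):
    c=camera(n); cv2.imwrite(f'pics/{f}.png',c['pixels'][:,:,::-1]); np.savez(f'pics/{f}.npz',**c); return c
def px(c,u,v,r=2,T=None):
    z=c['z_map'][v-r:v+r+1,u-r:u+r+1]; z=np.median(z[z>0])
    T=c['world_from_camera'] if T is None else T
    p=np.array([(u-c['cx'])/c['fx']*z,-(v-c['cy'])/c['fy']*z,-z,1])
    return (T@p)[:3]
E
python3 - <<'E'
from h import *
s=read_state(); print(s)
c=snap('top','top1'); print({k:v for k,v in c.items() if k not in('pixels','z_map')})
c=snap('scene','sc1'); print(c.keys())
E
```

```text
{'clock': 0.0, 'joint_pos': array([ 1.17660813e+00,  3.53625940e-01,  1.63413907e+00, -3.00197504e-05,
        1.15517293e+00, -2.37670275e-03]), 'qd': array([ 0.00057051,  0.00090906, -0.00071816,  0.00093266,  0.00015368,
       -0.00123161]), 'joint_torque': array([ 8.32393380e-04, -5.93813324e+01, -3.34227169e+01,  6.99423370e-02,
        2.32962286e-02, -1.26705836e-04]), 'tool_pos': array([238.56504952, 577.42340988, 403.97527143]), 'orientation': array([ 1.94649038e-01,  9.80872723e-01, -6.62167287e-04, -1.19042043e-04]), 'ft_force': array([-0.01715698, -0.8716466 , -0.45163298]), 'wrist_torque': array([-0.00977608, -0.03271843,  0.00514323]), 'gripper_force': 0.0, 'finger_gap': 0.9999216954027841}
{'fx': 369.80563553259924, 'fy': 369.80563553259924, 'cx': 316.16808851170737, 'cy': 199.58525379084253, 'world_from_camera': array([[ 2.62495737e-02,  9.95360337e-01, -9.25675947e-02,
         4.83558912e+02],
       [-9.99295834e-01,  2.86108714e-02,  2.42745527e-02,
         1.85232127e+01],
       [ 2.68103665e-02,  9.18652151e-02,  9.95410461e-01,
         1.00098205e+03],
       [ 0.00000000e+00,  0.00000000e+00,  0.00000000e+00,
         1.00000000e+00]])}
dict_keys(['pixels', 'z_map', 'fx', 'fy', 'cx', 'cy', 'world_from_camera'])
```

View pics/top1.png

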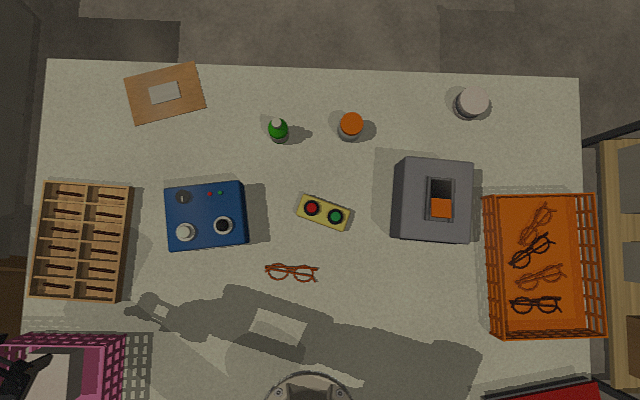

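View pics/sc1.png

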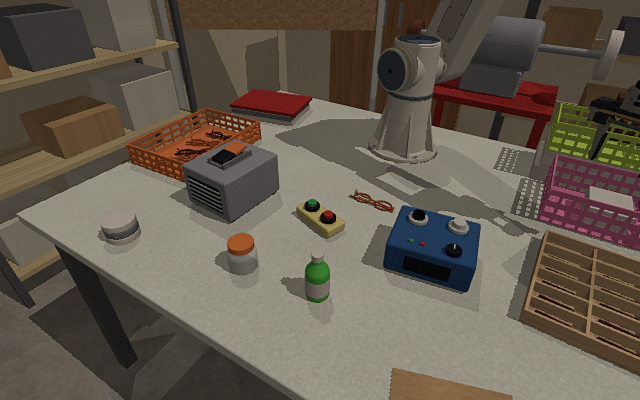

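The top view shows the white key near (185,231), black (223,225), green (335,216), red (311,207), and the paddle's orange half near (441,208), on its near side. I'll enlarge both views and get depth-based points.

Run:
```python
from h import *
t=dict(np.load('pics/top1.npz')); s=dict(np.load('pics/sc1.npz'))
def crop(c,u,v,w=40,k=6):
    a=c['pixels'][v-w//2:v+w//2,u-w//2:u+w//2,::-1]; return cv2.resize(a,(w*k,w*k),interpolation=cv2.INTER_CUBIC)
r1=np.hstack([crop(t,*p) for p in [(195,230),(325,212),(441,200)]])
r2=np.hstack([crop(s,*p) for p in [(450,222),(320,210),(232,155)]])
cv2.imwrite('pics/crop1.png',np.vstack([r1,r2]))
for n,u,v in [('white',185,231),('black',223,225),('green',335,216),('red',311,207),('or',441,208),('blk',440,188),('ext',410,220),('sup',205,215)]: print('top',n,px(t,u,v).round(1))
for n,u,v in [('white',459,225),('green',312,203),('red',328,215),('or',237,149)]: print('sc',n,px(s,u,v,1).round(1))
```

```text
top white [482.4 307.8 107.1]
top black [499.1 218.7 105.9]
top green [530.8 -54.2  51.8]
top red [552.3   8.2  51.9]
top or [ 550.7 -290.2  158.7]
top blk [ 598.1 -290.8  151.1]
top ext [ 522.4 -226.6  129.4]
top sup [522.8 268.6  84.7]
sc white [493.6 314.8 106.1]
sc green [537.9 -49.1  52.4]
sc red [557.9  12.2  50.9]
sc or [ 560.5 -274.5  158.7]
```

View pics/crop1.png

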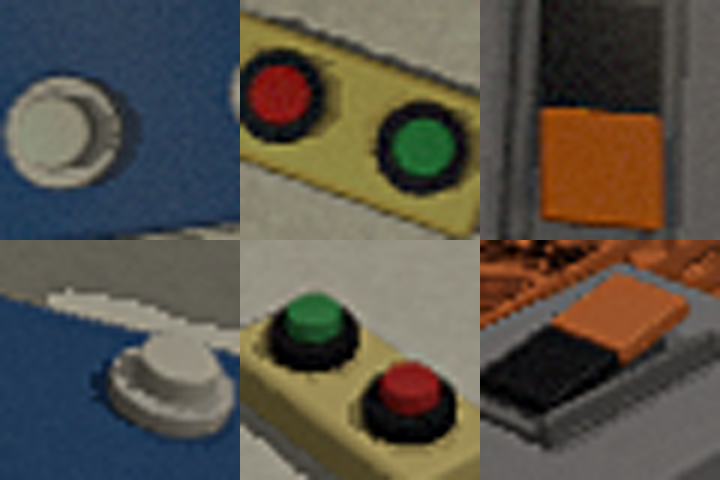

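Run:
```python
from h import *
t=dict(np.load('pics/top1.npz')); s=dict(np.load('pics/sc1.npz'))
def P(c):
    T=np.linalg.inv(np.diag([1,1,1,1])@c['world_from_camera']); K=np.array([[c['fx'],0,c['cx']],[0,c['fy'],c['cy']],[0,0,1]])
    return K@np.diag([1,-1,-1])@T[:3]
def tri(n,a,b):
    X=cv2.triangulatePoints(P(t),P(s),np.float64(a).reshape(2,1),np.float64(b).reshape(2,1)); X=(X[:3]/X[3]).ravel()
    X1=np.append(X,1); e=P(t)@X1; f=P(s)@X1
    print(n,X.round(1),'err',(e[:2]/e[2]-a).round(1),(f[:2]/f[2]-b).round(1), 'depth top',px(t,round(a[0]),round(a[1]),1).round(1),'sc',px(s,round(b[0]),round(b[1]),1).round(1))
T=lambda u0,v0,w0,h0,a,b:np.array([u0+(a-w0)/6,v0+(b-h0)/6])-.4
tri('white',T(175,210,0,0,50,130),T(430,202,0,240,180,352))
tri('green',T(305,192,240,0,423,147),T(300,190,240,240,315,303))
tri('red',T(305,192,240,0,280,95),T(300,190,240,240,410,375))
for n,a,b in [('outR',(662,230),(622,265)),('outL',(541,220),(690,297)),('inR',(662,115),(552,325)),('inL',(541,108),(622,360))]:
    tri(n,T(421,180,480,0,*a),T(212,135,480,240,*b))
# extractor and supply top yaw + bottle/jar positions by height mask
z=t['z_map']; v,u=np.mgrid[:400,:640]
p=np.stack([(u-t['cx'])/t['fx']*z,-(v-t['cy'])/t['fy']*z,-z,np.ones_like(z)],-1)@t['world_from_camera'].T
for n,h,(y0,y1) in [('ext',130,(-400,-150)),('sup',85,(150,400))]:
    m=(abs(p[...,2]-h)<6)&(p[...,1]>y0)&(p[...,1]<y1)&(p[...,0]>400)&(p[...,0]<720)&(z>0)
    print(n,cv2.minAreaRect(p[m][:,:2].astype(np.float32)))
```

```text
white [481.6 311.9 110.3] err [-0.1  0. ] [-0.1  0. ] depth top [482.3 312.5 107.1] sc [475.8 312.2 107.3]
green [530.3 -53.9  55.5] err [-0.1  0. ] [-0.1 -0. ] depth top [530.9 -54.2  51. ] sc [526.3 -56.6  52.3]
red [551.    7.6  53.8] err [-0.1  0. ] [-0.1 -0. ] depth top [552.2   8.2  53.1] sc [548.2   6.4  51.8]
outR [ 527.8 -309.8  166.2] err [-0.2  0.1] [-0.2 -0. ] depth top [ 529.  -318.8  144.7] sc [ 477.6 -361.7  130.7]
outL [ 531.  -265.2  163.2] err [ 0.2 -0.1] [0.2 0. ] depth top [ 532.8 -273.9  137.9] sc [ 482.7 -310.5  130.4]
inR [ 572.5 -314.4  153.7] err [-0.4  0.3] [-0.5 -0.1] depth top [ 572.8 -315.7  153.3] sc [ 573.5 -310.2  154.3]
inL [ 574.9 -269.3  149.8] err [-0.1  0. ] [-0.1 -0. ] depth top [ 574.3 -270.7  147.9] sc [ 574.3 -270.8  147.8]
ext ((574.1559448242188, -292.7794494628906), (169.89073181152344, 199.69664001464844), 86.22206115722656)
sup ((522.2061767578125, 270.8298645019531), (159.58258056640625, 189.628173828125), 8.379353523254395)
```

Measurements agree with the given sizes: paddle press point ≈ (541,-290,161), white (482,312,107), green (530.5,-54,52). I'll shut the fingers, align the tool with the extractor, and travel.

Request:
{"fn": "apply_moves", "kwargs": {"targets": "0 0 0 0 0 -0.0173;0 0 0 0 0 -0.0173;0 0 0 0 0 -0.0173;-0.42 -1 0 0 0 0;-0.42 -1 0 0 0 0;-0.42 -1 0 0 0 0;-0.42 -1 0 0 0 0;-0.42 -1 0 0 0 0", "gripper": 0}}

```text
clock: 0.9
tool_pos: [274.1, 474.2, 404.3]
orientation: [0.033, 0.999, -0.0, -0.0]
ft_force: [0.3, 0.1, 0.2]
finger_gap: 0.327
gripper_force: 0.0
```

Request:
{"fn": "apply_moves", "kwargs": {"targets": "-0.42 -1 0 0 0 0;-0.42 -1 0 0 0 0;-0.42 -1 0 0 0 0;-0.42 -1 0 0 0 0;-0.42 -1 0 0 0 0;-0.42 -1 0 0 0 0;-0.42 -1 0 0 0 0;-0.42 -1 0 0 0 0"}}

```text
clock: 1.7
tool_pos: [330.6, 310.1, 404.5]
orientation: [0.033, 0.999, -0.0, -0.0]
ft_force: [0.4, 0.5, -1.1]
finger_gap: 0.005
gripper_force: 0.0
```

Request:
{"fn": "apply_moves", "kwargs": {"targets": "-0.42 -1 0 0 0 0;-0.42 -1 0 0 0 0;-0.42 -1 0 0 0 0;-0.42 -1 0 0 0 0;-0.42 -1 0 0 0 0;-0.42 -1 0 0 0 0;-0.42 -1 0 0 0 0;-0.42 -1 0 0 0 0"}}

```text
clock: 2.5
tool_pos: [387.1, 146.1, 404.5]
orientation: [0.033, 0.999, -0.0, -0.0]
ft_force: [0.3, 0.3, 0.1]
finger_gap: 0.004
gripper_force: 0.0
```

Request:
{"fn": "apply_moves", "kwargs": {"targets": "-0.42 -1 0 0 0 0;-0.42 -1 0 0 0 0;-0.42 -1 0 0 0 0;-0.42 -1 0 0 0 0;-0.42 -1 0 0 0 0;-0.42 -1 0 0 0 0;-0.42 -1 0 0 0 0;-0.42 -1 0 0 0 0"}}

```text
clock: 3.3
tool_pos: [443.7, -18.0, 404.5]
orientation: [0.033, 0.999, -0.0, -0.0]
ft_force: [0.3, 0.2, 0.1]
finger_gap: 0.003
gripper_force: 0.0
```

Request:
{"fn": "apply_moves", "kwargs": {"targets": "-0.42 -1 0 0 0 0;-0.42 -1 0 0 0 0;-0.42 -1 0 0 0 0;-0.42 -1 0 0 0 0;-0.42 -1 0 0 0 0;-0.42 -1 0 0 0 0;-0.42 -1 0 0 0 0;-0.42 -1 0 0 0 0"}}

```text
clock: 4.1
tool_pos: [500.3, -182.0, 404.4]
orientation: [0.033, 0.999, 0.0, -0.0]
ft_force: [0.6, 0.2, 0.5]
finger_gap: 0.004
gripper_force: 0.0
```

Request:
{"fn": "apply_moves", "kwargs": {"targets": "-0.4 -0.88 0 0 0 0;-0.4 -0.88 0 0 0 0;-0.4 -0.88 0 0 0 0;-0.4 -0.88 0 0 0 0;-0.4 -0.88 0 0 0 0;-0.4 -0.88 0 0 0 0;0 0 0.8 0 0 0;0 0 0.8 0 0 0"}}

```text
clock: 4.9
tool_pos: [541.7, -291.1, 372.5]
orientation: [0.033, 0.999, -0.0, 0.0]
ft_force: [0.1, 0.4, -0.4]
finger_gap: 0.008
gripper_force: 0.0
```

Run:
```python
from h import *
snap('scene','sc2');c=snap('top','t2');s=read_state();print(s['tool_pos'],s['ft_force'],s['joint_pos'])
a=cv2.imread('pics/sc2.png')[90:220,160:320]; cv2.imwrite('pics/c2.png',cv2.resize(a,None,fx=4,fy=4))
```

```text
[ 540.74744754 -290.08311858  370.49609526] [-0.03654444 -0.31978292 -0.23699198] [-4.94825431e-01  3.69965430e-01  1.68990743e+00  6.42931821e-06
  1.08552070e+00 -1.99963306e+00]
```

View pics/c2.png

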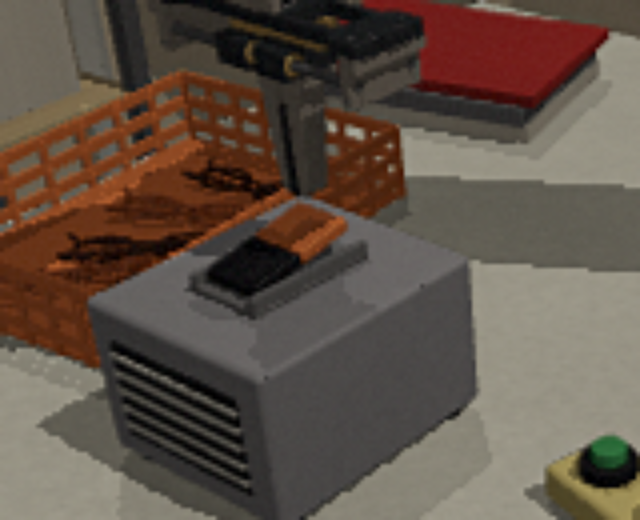

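The fingertips stand just above the orange half (crop about (300,195)). Pressing now.

Request:
{"fn": "apply_moves", "kwargs": {"targets": "0 0 0.3 0 0 0;0 0 0.2 0 0 0;0 0 0.15 0 0 0;0 0 0.15 0 0 0;0 0 0.15 0 0 0;0 0 0.15 0 0 0;0 0 0.1 0 0 0;0 0 0 0 0 0"}}

```text
clock: 5.8
tool_pos: [541.1, -289.7, 348.5]
orientation: [0.033, 0.999, 0.0, -0.0]
ft_force: [-0.4, -0.2, 0.6]
finger_gap: 0.009
gripper_force: 0.0
```

Request:
{"fn": "apply_moves", "kwargs": {"targets": "0 0 0.1 0 0 0;0 0 0.1 0 0 0;0 0 0.05 0 0 0;0 0 0.05 0 0 0;0 0 0 0 0 0;0 0 0 0 0 0;0 0 0 0 0 0;0 0 0 0 0 0"}}

```text
clock: 6.6
tool_pos: [541.2, -289.7, 342.7]
orientation: [0.033, 0.999, -0.0, 0.0]
ft_force: [-2.5, -0.2, 1.8]
finger_gap: 0.003
gripper_force: 1.0
```

Request:
{"fn": "apply_moves", "kwargs": {"targets": "0 0 0.05 0 0 0;0 0 0 0 0 0;0 0 0.05 0 0 0;0 0 0 0 0 0;0 0 0 0 0 0;0 0 0 0 0 0;0 0 0 0 0 0;0 0 0 0 0 0"}}

```text
clock: 7.4
tool_pos: [541.2, -289.7, 341.1]
orientation: [0.033, 0.999, -0.0, 0.0]
ft_force: [-3.9, 0.6, 6.8]
finger_gap: 0.007
gripper_force: 3.9
```

Request:
{"fn": "apply_moves", "kwargs": {"targets": "0 0 0.05 0 0 0;0 0 0 0 0 0;0 0 0 0 0 0;0 0 0.05 0 0 0;0 0 0 0 0 0;0 0 0 0 0 0;0 0 0 0 0 0;0 0 0 0 0 0"}}

```text
clock: 8.2
tool_pos: [541.2, -289.7, 340.7]
orientation: [0.033, 0.999, -0.0, 0.0]
ft_force: [-9.0, 2.9, 20.9]
finger_gap: 0.005
gripper_force: 11.0
```

Force rose sharply to 21 N, so the stop was reached. Lifting and moving towards the white key.

Request:
{"fn": "apply_moves", "kwargs": {"targets": "0 0 -0.5 0 0 0;0 0 -1 0 0 0;0 0 -1 0 0 0;0.164 0.995 0 0 0 0;0.164 0.995 0 0 0 0;0.164 0.995 0 0 0 0;0.164 0.995 0 0 0 0;0.164 0.995 0 0 0 0"}}

```text
clock: 9.0
tool_pos: [530.7, -186.8, 387.6]
orientation: [0.032, 0.999, 0.0, -0.001]
ft_force: [-0.1, -0.5, 0.4]
finger_gap: 0.005
gripper_force: 0.0
```

Request:
{"fn": "apply_moves", "kwargs": {"targets": "0.164 0.995 0 0 0 0;0.164 0.995 0 0 0 0;0.164 0.995 0 0 0 0;0.164 0.995 0 0 0 0;0.164 0.995 0 0 0 0;0.164 0.995 0 0 0 0;0.164 0.995 0 0 0 0;0.164 0.995 0 0 0 0"}}

```text
clock: 9.8
tool_pos: [514.4, -26.5, 387.6]
orientation: [0.032, 0.999, 0.0, -0.001]
ft_force: [0.4, 1.3, -0.7]
finger_gap: 0.005
gripper_force: 0.0
```

Request:
{"fn": "apply_moves", "kwargs": {"targets": "0.164 0.995 0 0 0 0;0.164 0.995 0 0 0 0;0.164 0.995 0 0 0 0;0.164 0.995 0 0 0 0;0.164 0.995 0 0 0 0;0.164 0.995 0 0 0 0;0.164 0.995 0 0 0 0;0.164 0.995 0 0 0 0"}}

```text
clock: 10.6
tool_pos: [498.3, 133.7, 387.6]
orientation: [0.032, 0.999, -0.0, -0.001]
ft_force: [-0.0, 0.1, -0.4]
finger_gap: 0.004
gripper_force: 0.0
```

Request:
{"fn": "apply_moves", "kwargs": {"targets": "0.164 0.995 0 0 0 0;0.164 0.995 0 0 0 0;0.164 0.995 0 0 0 0;0.164 0.995 0 0 0 0;0.164 0.995 0 0 0 0;0.164 0.995 0 0 0 0;0.164 0.995 0 0 0 0;0.164 0.995 0 0 0 0"}}

```text
clock: 11.4
tool_pos: [482.3, 294.0, 387.6]
orientation: [0.032, 0.999, -0.0, -0.001]
ft_force: [0.2, 0.6, -0.4]
finger_gap: 0.006
gripper_force: 0.0
```

Run:
```python
from h import *
c=snap('scene','sc3');t=snap('top','t3');s=read_state();print(s['tool_pos'],s['ft_force'],s['clock'])
a=cv2.imread('pics/sc3.png'); b=cv2.imread('pics/t3.png')
f=lambda a,k:cv2.resize(a,None,fx=k,fy=k)
cv2.imwrite('pics/c3.png',np.hstack([f(a[115:190,170:290],3),f(a[150:225,400:520],3)]))
for u,v in [(441,205),(441,212),(440,188),(440,182)]: print(px(t,u,v,1).round(1))
```

```text
[482.41318284 294.80583444 387.63093882] [-0.16970889  0.17737718  0.16391466] 11.5
[ 558.2 -292.6  152.2]
[ 542.2 -293.8  148.6]
[ 597.1 -288.1  158.5]
[ 610.6 -287.1  161.6]
```

View pics/c3.png

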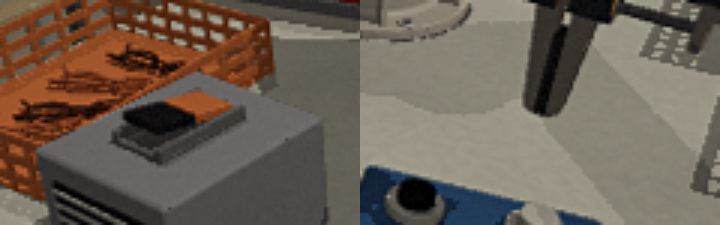

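Paddle slope now reads +0.19 rad, fully on (black half raised at crop (155,115)). On to the white key.

Request:
{"fn": "apply_moves", "kwargs": {"targets": "0.08 0.86 0 0 0 0;0 0 1 0 0 0;0 0 1 0 0 0;0 0 1 0 0 0;0 0 0.7 0 0 0;0 0 0.2 0 0 0;0 0 0 0 0 0;0 0 0 0 0 0"}}

```text
clock: 12.3
tool_pos: [483.9, 309.9, 311.4]
orientation: [0.033, 0.999, 0.0, 0.0]
ft_force: [0.8, 0.3, 1.3]
finger_gap: 0.003
gripper_force: 0.0
```

Run:
```python
from h import *
c=snap('scene','sc4');s=read_state();print(s['tool_pos'],s['ft_force'],s['clock'])
a=cv2.imread('pics/sc4.png'); cv2.imwrite('pics/c4.png',cv2.resize(a[170:260,390:510],None,fx=5,fy=5))
```

```text
[483.99064463 309.89426693 311.57916662] [0.94542488 0.00310274 0.97289659] 12.35
```

View pics/c4.png

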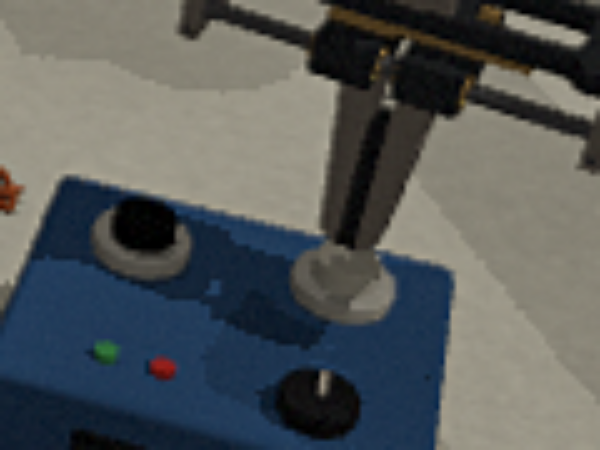

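Fingertips hang just above the white key (crop (350,245)). A 2 mm trim, then press.

Request:
{"fn": "apply_moves", "kwargs": {"targets": "0.1 0.1 0.2 0 0 0;0 0 0.2 0 0 0;0 0 0.1 0 0 0;0 0 0.1 0 0 0;0 0 0.1 0 0 0;0 0 0.1 0 0 0;0 0 0.1 0 0 0;0 0 0 0 0 0"}}

```text
clock: 13.15
tool_pos: [481.8, 311.8, 292.5]
orientation: [0.033, 0.999, -0.0, -0.0]
ft_force: [0.3, -0.7, -0.3]
finger_gap: 0.003
gripper_force: 0.0
```

Request:
{"fn": "apply_moves", "kwargs": {"targets": "0 0 0.1 0 0 0;0 0 0.05 0 0 0;0 0 0.05 0 0 0;0 0 0 0 0 0;0 0 0 0 0 0;0 0 0 0 0 0;0 0 0 0 0 0;0 0 0 0 0 0"}}

```text
clock: 13.95
tool_pos: [481.9, 311.8, 289.3]
orientation: [0.033, 0.999, 0.0, 0.0]
ft_force: [-1.8, -2.3, 9.6]
finger_gap: 0.005
gripper_force: 4.7
```

Request:
{"fn": "apply_moves", "kwargs": {"targets": "0 0 0.05 0 0 0;0 0 0 0 0 0;0 0 0.05 0 0 0;0 0 0 0 0 0;0 0 0 0 0 0;0 0 0 0 0 0;0 0 0 0 0 0;0 0 0 0 0 0"}}

```text
clock: 14.75
tool_pos: [481.9, 311.8, 289.0]
orientation: [0.033, 0.999, 0.0, 0.0]
ft_force: [-7.3, -3.8, 26.6]
finger_gap: 0.006
gripper_force: 13.3
```

Request:
{"fn": "apply_moves", "kwargs": {"targets": "0 0 -0.5 0 0 0;0 0 -1 0 0 0;0 0 -1 0 0 0;0 0 -0.5 0 0 0;-0.191 -0.952 0 0 0 0;-0.191 -0.952 0 0 0 0;-0.191 -0.952 0 0 0 0;-0.191 -0.952 0 0 0 0"}}

```text
clock: 15.55
tool_pos: [492.0, 234.1, 346.3]
orientation: [0.033, 0.999, -0.0, -0.0]
ft_force: [-0.6, 0.1, -0.4]
finger_gap: 0.006
gripper_force: 0.0
```

Request:
{"fn": "apply_moves", "kwargs": {"targets": "-0.191 -0.952 0 0 0 0;-0.191 -0.952 0 0 0 0;-0.191 -0.952 0 0 0 0;-0.191 -0.952 0 0 0 0;-0.191 -0.952 0 0 0 0;-0.191 -0.952 0 0 0 0;-0.191 -0.952 0 0 0 0;-0.191 -0.952 0 0 0 0"}}

```text
clock: 16.35
tool_pos: [512.5, 80.0, 346.3]
orientation: [0.033, 0.999, -0.0, -0.0]
ft_force: [-0.2, 0.0, -1.1]
finger_gap: 0.004
gripper_force: 0.0
```

Request:
{"fn": "apply_moves", "kwargs": {"targets": "-0.191 -0.952 0 0 0 0;-0.191 -0.952 0 0 0 0;-0.191 -0.952 0 0 0 0;-0.191 -0.952 0 0 0 0;-0.191 -0.952 0 0 0 0;-0.191 -0.952 0 0 0 0;-0.191 -0.952 0 0 0 0;0 0 0 0 0 0"}}

```text
clock: 17.15
tool_pos: [530.6, -55.5, 346.3]
orientation: [0.034, 0.999, -0.0, -0.0]
ft_force: [0.3, 0.2, -0.1]
finger_gap: 0.007
gripper_force: 0.0
```

Run:
```python
from h import *
t=snap('top','t5');c=snap('scene','sc5');s=read_state();print(s['tool_pos'],s['ft_force'],s['clock'])
a=cv2.imread('pics/sc5.png');f=lambda a,k:cv2.resize(a,None,fx=k,fy=k)
cv2.imwrite('pics/c5.png',np.hstack([f(a[140:240,270:370],4),f(a[190:290,385:485],4)]))
for u,v in [(183,231),(184,232),(223,225)]: print(px(t,u,v,1).round(1))
for u,v in [(460,222),(459,224),(313,200),(312,201)]: print(px(c,u,v,1).round(1))
```

```text
[530.34889765 -53.9764532  346.29767709] [-0.0551635   0.89551339 -0.61187449] 17.25
[482.3 315.1  99.3]
[479.9 312.7  98.8]
[499.1 218.5 106.8]
[472.4 313.1  99.5]
[482.9 313.2 100.9]
[525.9 -53.7  53.2]
[530.4 -54.   52.5]
```

View pics/c5.png

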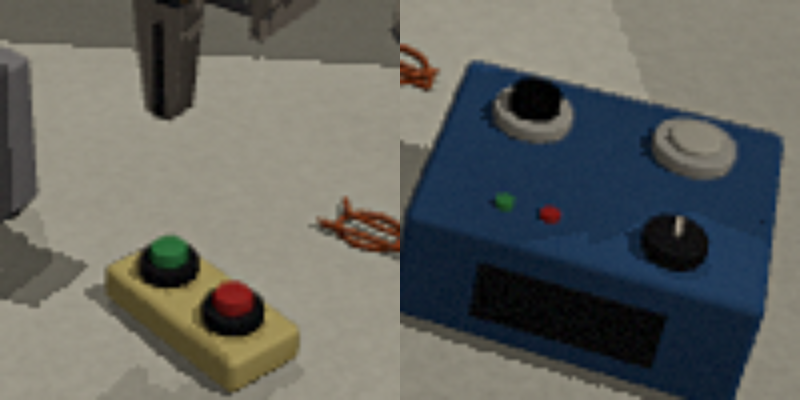

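White reads 99 mm (home), black still 107 mm (up); fingertips are directly above green. Descending.

Request:
{"fn": "apply_moves", "kwargs": {"targets": "0 0 1 0 0 0;0 0 1 0 0 0;0 0 1 0 0 0;0 0 1 0 0 0;0 0 0.6 0 0 0;0 0 0.2 0 0 0;0 0 0 0 0 0;0 0 0 0 0 0"}}

```text
clock: 18.05
tool_pos: [530.9, -53.8, 251.4]
orientation: [0.033, 0.999, -0.0, 0.0]
ft_force: [0.3, 0.0, 0.0]
finger_gap: 0.005
gripper_force: 0.0
```

Run:
```python
from h import *
c=snap('scene','sc6');s=read_state();print(s['tool_pos'],s['ft_force'],s['clock'])
a=cv2.imread('pics/sc6.png');cv2.imwrite('pics/c6.png',cv2.resize(a[150:250,260:380],None,fx=5,fy=5))
```

```text
[530.87730681 -53.86187867 251.51350207] [ 0.04044052 -0.20646983  0.2131527 ] 18.1
```

View pics/c6.png

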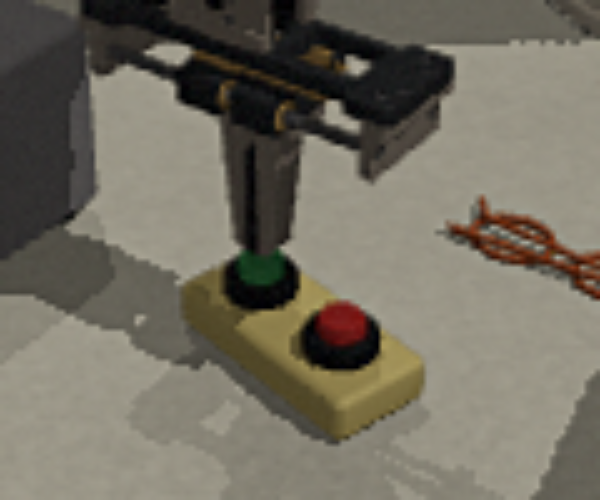

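Tips are centred over the green key (crop (262,250)). Press in small steps.

Request:
{"fn": "apply_moves", "kwargs": {"targets": "0 0 0.2 0 0 0;0 0 0.1 0 0 0;0 0 0.1 0 0 0;0 0 0.1 0 0 0;0 0 0.1 0 0 0;0 0 0.1 0 0 0;0 0 0.05 0 0 0;0 0 0 0 0 0"}}

```text
clock: 18.9
tool_pos: [530.6, -54.0, 236.4]
orientation: [0.033, 0.999, -0.0, 0.0]
ft_force: [-2.6, -0.7, 12.3]
finger_gap: 0.004
gripper_force: 6.1
```

Force 12 N exceeds the 5 N spring, so it is bottomed. Hold 1.6 s, then lift.

Request:
{"fn": "apply_moves", "kwargs": {"targets": "0 0 0 0 0 0;0 0 0 0 0 0;0 0 0 0 0 0;0 0 0 0 0 0;0 0 0 0 0 0;0 0 0 0 0 0;0 0 0 0 0 0;0 0 0 0 0 0"}}

```text
clock: 19.7
tool_pos: [530.6, -54.0, 236.4]
orientation: [0.033, 0.999, -0.0, 0.0]
ft_force: [-2.9, 0.3, 11.8]
finger_gap: 0.004
gripper_force: 6.2
```

Request:
{"fn": "apply_moves", "kwargs": {"targets": "0 0 0 0 0 0;0 0 0 0 0 0;0 0 0 0 0 0;0 0 0 0 0 0;0 0 0 0 0 0;0 0 0 0 0 0;0 0 0 0 0 0;0 0 0 0 0 0"}}

```text
clock: 20.5
tool_pos: [530.6, -54.0, 236.4]
orientation: [0.033, 0.999, -0.0, 0.0]
ft_force: [-3.6, 0.5, 12.3]
finger_gap: 0.003
gripper_force: 6.2
```

Request:
{"fn": "apply_moves", "kwargs": {"targets": "0 0 -0.1 0 0 0;0 0 -0.2 0 0 0;0 0 -0.3 0 0 0;0 0 -0.7 0 0 0;0 0 -1 0 0 0;0 0 -1 0 0 0;0 0 -1 0 0 0;0 0 0 0 0 0"}}

```text
clock: 21.3
tool_pos: [531.4, -54.0, 324.8]
orientation: [0.033, 0.999, -0.0, 0.002]
ft_force: [0.3, 0.6, 0.3]
finger_gap: 0.005
gripper_force: 0.0
```

Run:
```python
from h import *
t=snap('top','t7');c=snap('scene','sc7');s=read_state();print(s['tool_pos'],s['ft_force'],s['clock'])
t=dict(t)
for u,v in [(184,232),(223,225),(441,212),(440,182)]: print('top',px(t,u,v,1).round(1))
for u,v in [(312,201),(327,214)]: print('sc',px(c,u,v,1).round(1))
d=cv2.absdiff(cv2.imread('pics/sc1.png'),cv2.imread('pics/sc7.png')).max(2)
for n,(u,v,w) in dict(pend=(320,215,25),glasses=(372,202,25),bottle=(317,277,25),jar=(242,254,20)).items(): print(n,(d[v-w:v+w,u-w:u+w]>50).sum())
```

```text
[530.43504703 -53.91292661 322.14059681] [ 0.27868399  0.74963208 -0.55155607] 21.4
top [479.9 312.8  98.7]
top [499.1 218.4 107. ]
top [ 542.1 -293.8  148.6]
top [ 610.7 -287.2  161.2]
sc [530.1 -54.1  52.3]
sc [557.4   8.8  52.3]
pend 2
glasses 265
bottle 0
jar 0
```

View pics/sc7.png

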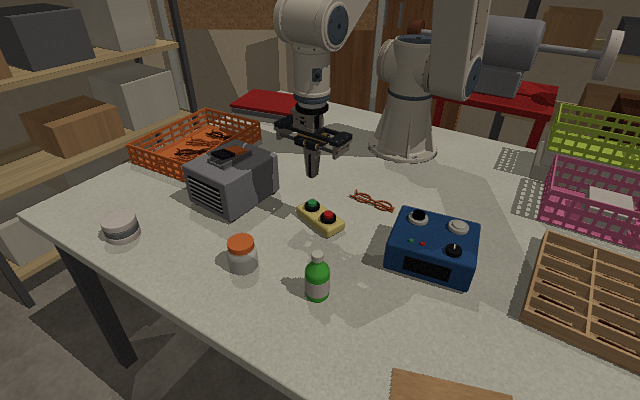

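Everything is in place: the glasses at (372,202) have not moved (the difference there is the arm's shadow), the keys are as required, and the arm is clear.

```bash
python3 -c "
from rig import *
print(close_job())"
```

```text
the job is handed in; nothing more can be done
None
```

I tipped the paddle fully on, pushed the white key home, and held the green key down for about 1.6 s before letting it come up. The final camera check showed the black and red keys still up and the pendant, glasses, bottle and jar unmoved; the job was handed in at about 21 s, with no verdict returned.

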